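Unfold the instrument's side hook and hang up the tube rack

TASK

Swing the blue folding hook on the side of the white instrument fully out to its stop. Then pick up the orange tube rack by its handle plate, keep it upright, pass the hook through the slot in the plate and, still holding the rack, lower it gently until the hook takes the weight (no dropping, no pressing hard), then slide it along the hook until its side rests against the instrument. Let go, and leave the bottle, the jar and the beaker where they stand.

Things in the scene. Friction and masses are not known exactly. Their poses are not given: they have to be found in the camera images.
- instrument: White bench instrument, fixed box 280 (x) x 160 (y) x 235 mm high. Origin: centre of its underside; z up. Its hook face is its own -y side, the plane y = -80 mm. The hook mount's steel back plate on it (x = 38 to 82 mm) reaches 5 mm off the face and up to 19 mm above the arm's top edge.
- hinge (a point): Point fixed to the instrument on the hook's vertical hinge axis: x = 60, y = -104 (24 mm off the face), z = 200 mm in its frame, axes as the instrument's. The hook arm's top edge is nominally at this height, but the mount is screwed on in slots: the true height is up to 10 mm higher or lower, level all along, rigid and not reported. Find it by touch or sight.
- hook (a joint): Hook angle q, rad. 0: folded along the face, arm to the instrument's -x; 1.571: firm stop, arm to its -y. Blue flat arm 95 mm long from the hinge axis, 8 thick, 12 tall; at 90 mm a round pin, 10 mm across, rises 20 mm above the arm's top edge: at (60 - 90 cos q, -104 - 90 sin q) mm in the instrument's frame. Stiff: 0.3 N m friction (3.5 N at the pin), stays where left.
- rack: Orange tube rack, loose, 0.24 to 0.39 kg. Body 110 (x) x 90 (y) x 60 mm high; origin: centre of its underside, z up. Along its middle (y = 0) stands the handle plate, 8 mm thick in y, 92 mm long in x, top at z = 165 mm. Tube caps reach z = 70 mm. Same from either side. Hung and home, its y is along the instrument's y, its origin 45 mm off the hook face, its bottom about 62 mm up.
- slot_top (a point): Middle of the upper edge of the slot in the rack's handle plate: x = 0, y = 0, z = 138 mm in the rack's frame, same axes. The slot goes right through the plate in y, is 60 mm wide (x) and 60 mm tall (z = 78 to 138 mm). The bar above it, 27 mm tall and 8 mm thick, is the grip.
- bottle: Glass bottle with a blue cap, 70 mm in diameter, 150 mm tall, loose; origin: centre of its underside. Leave alone.
- jar: Small amber jar with a red lid, 44 mm in diameter, 60 mm tall, loose; origin: centre of its underside. Leave alone.
- beaker: Open glass beaker, 70 mm in diameter at the rim, 80 mm tall, loose; origin: centre of its underside. Leave alone.
Things that resemble listed ones, but are neither listed nor needed, are in the scene too. Several things have the shape of the rack; the one meant has the colours described above.

How it is judged:
By the outcome, as a careful person would: the job done as asked, in the order asked, and still so for the second after the job is handed in, with the robot touching nothing.
It also fails if it takes over 72 s, if anything falls off the work surface, if the arm or the gripper's body presses on something with over 40 N, if the wrist force passes 120 N, or if a joint passes its speed limit or range.

ROBOT

A 6-joint arm with a two-finger parallel gripper is mounted at the origin on the work surface. World frame = base frame: x ahead of the robot, y to its left, z up, the work surface at z = 0. Lengths are in m, angles in rad, forces in N, time in s.
With the tool pointing down it reaches from about 0.3 to 0.825 m from the base axis. Payload 5.4 kg.
Tool frame: the origin (TCP) lies at the very end of the fingers, on their centre line; the grasp point (between the pads) lies 19 mm behind it; z points along the fingers, y is the line along which they close (so a half turn about z gives the same grasp; the last joint's range is limited). The gripper opens to 92 mm and grips with 3 to 60 N. Pads are 20 mm wide; open, the fingers measure 128 mm over their backs; the gripper's body (75 mm by 189 mm) begins 69 mm behind the grasp point.
Start: joints at [1.139, 0.158, 1.597, -0, 1.386, -0.21], TCP at [0.127, 0.561, 0.215] pointing down, gripper open.
Joint ranges: [-2.91, 2.91], [-0.94, 2.29], [0.18, 2.7], [-1.29, 4.43], [0.17, 2.64], [-3, 3]. Speed limits (rad/s): [2.57, 2.57, 3.14, 3.14, 3.14, 3.14].

INTERFACE

Orientations are given as a 3x3 rotation matrix whose columns are the frame's x, y, z axes.
In Python, from cell import robot, eyes, order gives the robot as it stands.
- The arm moves only by the tool step_arm, never from a script. Its argument "plan" is a list that holds one entry, the list of rows, each a list of 4 numbers: the shift along the tool's x, y, z in mm, then the turn about the tool's z in degrees. A call has 1 to 12 rows; each row shifts and turns the commanded pose from where the row before left it, along the tool's axes as they then stand; what a row does not reach is not made up. A row lasts 1/12 s, in which the tool goes at most 41.7 mm and 7.16 degrees, less where a joint would pass 70% of its speed; a pose out of reach is approached as far as the arm can. A call with a gripper value outside its range is refused whole. "fingers" is the closure, from -1 (fully open) to 1 (shut), set as the call begins (left out, the last holds). The fingers move at their own pace and stop on an object; the grip force is fixed at half the most. Time passes only in rows, so rows that do not move let the fingers close. It gives the time, the measured TCP pose, the force, the opening and the grip force at its end, in the units of the state.
- robot.get_obs(): the state, without advancing time (a new reading comes with each control period).
- eyes.get_image(name): name is "side" or "top"; returns a dict with "img" (384x512x3 uint8, red, green, blue), "range_z" (384x512 float32, m along the optical axis (not along the pixel's ray), 0 where there is no reading), "fx", "fy", "cx", "cy" (pixels), "distortion" ([k1, k2, p1, p2, k3] as OpenCV has them; the pictures are not rectified), "cam_to_world" (4x4, takes a point from camera to world coordinates). Camera axes: x right, y down, z forward; pixel columns grow to the right and rows downward; lengths in m; the calibration is good to about 2 mm. A picture is of the moment at which its call begins.
- order.job_done(): hands the job in; it is judged then, once.
Trained networks look in the newest picture that a camera, given by its name, has taken for a name from the list of things; names that differ only in an ending like _2 or _b are one class to them, and where a whole thing is asked for, a point or a joint stands for the part that bears it (a point fixed in the world has none). Each returns a list of dicts, best first, with "conf" (0 to 1); they miss things now and then, are a little off and sometimes report something else, mostly with a low value. They report only what shows in the picture. A call takes as long as a camera call. They do not tell look-alikes from the thing itself.
- eyes.cut_out(camera, label): "pixels" (384x512 bool, what is visible of it) and "pixel" ([column, row] in pixels, amid what is visible of it).
- eyes.mark_of(camera, label): "pixel" ([column, row] in pixels: a listed point, or the origin of a listed thing).
The state is a dict: "clock": time; "joint_positions": joint angles; "joint_velocities": joint speeds; "joint_efforts": joint torques, N m; "ee_pos": TCP position; "eef_rot": TCP orientation; "ft_force": force on the tool from outside, world axes, zero at the start; "torque": the same for the moment, N m; "opening": finger opening in m; "finger_force": force on a finger pad.
Only numpy, scipy, OpenCV 4.12 (cv2) and the standard library are available. Lean on these libraries where they do the work, as an engineer would, in place of code of your own. Each camera call takes 0.05 s, during which the arm holds its last target. There are 200 camera calls.

## Working session

There is one attempt and no reset: what is moved stays moved. The work goes in short steps, Python scripts to look and compute and a tool call to move; the robot and the scene stay as the last step left them, time stands still between calls to the robot, and variables do not carry over. Pictures are saved under pics/ and viewed, at most 10 in all, crops included, and the job is handed in when it is done.

Besides the shell and the picture viewer there is one more tool, called in YAML: its name, and indented under it one key for each argument. step_arm: Moves the arm, as the interface text tells. Its arguments: {"type":"object","properties":{"plan":{"type":"array","items":{"type":"array","items":{"type":"array","items":{"type":"number"}}}},"fingers":{"type":"number"}},"required":["plan"]}

```bash
mkdir -p pics; ls; cat > h.py <<'E'
import numpy as np, cv2
from cell import robot, eyes, order
def pts(im):
    K=np.array([[im['fx'],0,im['cx']],[0,im['fy'],im['cy']],[0,0,1]]); D=np.array(im['distortion'])
    h,w=im['range_z'].shape
    u,v=np.meshgrid(np.arange(w),np.arange(h))
    n=cv2.undistortPoints(np.stack([u,v],-1).reshape(-1,1,2).astype(np.float64),K,D).reshape(h,w,2)
    z=im['range_z'].astype(float)
    P=np.dstack([n[...,0]*z,n[...,1]*z,z]); T=np.array(im['cam_to_world'])
    W=P@T[:3,:3].T+T[:3,3]; W[z==0]=np.nan
    return W
def save(im,name): cv2.imwrite('pics/'+name,cv2.cvtColor(im['img'],cv2.COLOR_RGB2BGR))
E
python3 - <<'E'
from h import *
a=[]
for c in('side','top'):
    im=eyes.get_image(c); a.append(im['img']); W=pts(im)
    np.save(c+'.npy',W); np.save(c+'_i.npy',im['img'])
    print(c,np.round(im['cam_to_world'],3).tolist())
    for l in('instrument','rack','hook','bottle','jar','beaker'):
        for r in eyes.cut_out(c,l)[:4]:
            m=r['pixels']; p=W[m]; 
            print(l,round(r['conf'],2),np.round(r['pixel']),m.sum(),np.round(np.nanpercentile(p,[3,50,97],axis=0),3).tolist(), np.median(im['img'][m],axis=0))
    save(im,c+'1.png')
print(robot.get_obs())
E
```

```text
pics
side [[0.745, -0.335, 0.576, 0.057], [-0.666, -0.405, 0.626, -0.574], [0.024, -0.851, -0.525, 0.584], [0.0, 0.0, 0.0, 1.0]]
instrument 0.8 [177. 144.] 9524 [[0.383, 0.199, 0.012], [0.479, 0.23, 0.156], [0.661, 0.348, 0.235]] [74. 71. 67.]
rack 0.8 [286. 260.] 3310 [[0.417, -0.262, 0.003], [0.467, -0.222, 0.06], [0.523, -0.17, 0.164]] [77. 50. 36.]
rack 0.74 [368. 304.] 4935 [[0.467, -0.445, 0.004], [0.508, -0.391, 0.06], [0.561, -0.325, 0.164]] [45. 34. 56.]
hook 0.58 [197. 129.] 179 [[0.513, 0.188, 0.196], [0.544, 0.196, 0.205], [0.602, 0.222, 0.225]] [34. 38. 47.]
bottle 0.81 [316. 184.] 1072 [[0.728, -0.079, 0.008], [0.743, -0.059, 0.077], [0.774, -0.026, 0.148]] [109. 110. 106.]
bottle 0.17 [372. 225.] 965 [[0.686, -0.292, 0.0], [0.707, -0.261, 0.058], [0.771, -0.23, 0.08]] [109. 112. 107.]
jar 0.9 [184. 224.] 435 [[0.366, 0.056, 0.003], [0.38, 0.065, 0.037], [0.403, 0.091, 0.06]] [73. 46. 39.]
beaker 0.92 [372. 228.] 898 [[0.686, -0.291, 0.011], [0.705, -0.261, 0.058], [0.751, -0.23, 0.079]] [108. 111. 107.]
top [[0.001, -0.983, 0.182, 0.337], [-1.0, -0.001, -0.001, -0.025]
[... 1199 characters left out ...]
  1.38622670e+00, -2.10095333e-01]), 'joint_velocities': array([ 0.00036129, -0.00114081, -0.0013217 ,  0.00269848,  0.00117025,
       -0.00109771]), 'joint_efforts': array([ 7.80026403e-05, -3.85483932e+01, -3.22310579e+01,  7.00235786e-02,
        3.05724819e-02, -5.07764889e-05]), 'ee_pos': array([0.12651242, 0.56089175, 0.21462064]), 'eef_rot': array([[-9.75505910e-01,  2.19973220e-01,  3.79561309e-05],
       [ 2.19973219e-01,  9.75505911e-01, -1.45192167e-05],
       [-4.02202689e-05, -5.81424942e-06, -9.99999999e-01]]), 'ft_force': array([-0.18624092, -1.01227934, -0.87934981]), 'torque': array([0.03158394, 0.05175615, 0.00580778]), 'finger_force': 0.0, 'opening': 0.0921011835413971}
```

View pics/side1.png

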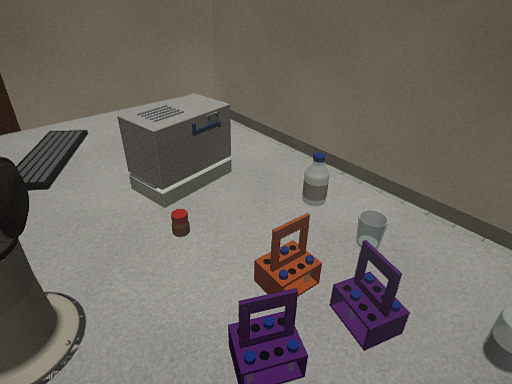

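View pics/top1.png

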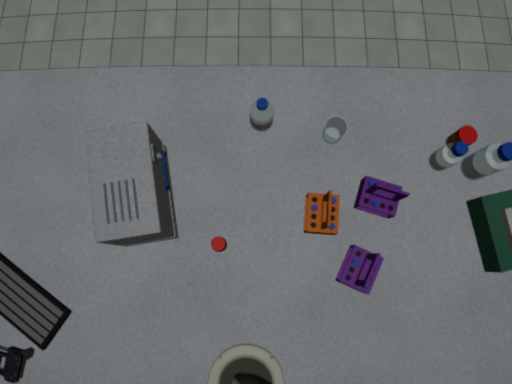

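The side view shows the instrument with its folded blue hook at about (207,128), and the orange rack at about (288,260). The top view shows the orange rack at (322,213), two purple look-alikes and the jar at (219,243).

```bash
python3 - <<'E'
from h import *
for c in('top','side'):
    im=eyes.get_image(c); W=pts(im); I=im['img'].astype(int)
    m=eyes.cut_out(c,'instrument')[0]['pixels']
    P=W[m]; t=P[abs(P[:,2]-0.235)<.005]
    r=cv2.minAreaRect((t[:,:2]*1000).astype(np.float32)); print(c,'top rect',r,np.median(t[:,2]))
    hull=cv2.convexHull((t[:,:2]*1000).astype(np.float32))
    print('box',cv2.boxPoints(r).round(1).tolist())
    f=P[(P[:,2]<.19)&(P[:,2]>.09)&(P[:,1]<.3)&(P[:,0]>.42)]
    if len(f)>50:
        for k in range(3):
            a=np.polyfit(f[:,0],f[:,1],1); f=f[abs(f[:,1]-np.polyval(a,f[:,0]))<.006]
        print('face y=a x+b',a,np.degrees(np.arctan(a[0])),len(f))
    rk=eyes.cut_out(c,'rack')
    for q in rk:
        m=q['pixels'];col=np.median(I[m],axis=0)
        if not(col[1]>col[2]): continue
        P=W[m]; 
        pl=P[(P[:,2]>.085)]; 
        mu=pl[:,:2].mean(0);u,s,v=np.linalg.svd(pl[:,:2]-mu)
        print('plate',mu,v[0],np.degrees(np.arctan2(v[0][1],v[0][0])),'ext',np.percentile((pl[:,:2]-mu)@v[0],[1,99]),np.percentile((pl[:,:2]-mu)@v[1],[2,98]),'zmax',np.percentile(pl[:,2],98))
        bt=P[(abs(P[:,2]-.06)<.006)]
        print('body',cv2.minAreaRect((bt[:,:2]*1000).astype(np.float32)))
    # blue hook
    h=eyes.cut_out(c,'hook')
    if h:
        m=cv2.dilate(h[0]['pixels'].astype(np.uint8),np.ones((5,5)))>0
        b=m&(I[...,2]>I[...,0]+18); Q=W[b]; Q=Q[~np.isnan(Q[:,0])]
        mu=Q.mean(0);u,s,v=np.linalg.svd(Q[:,:2]-mu[:2])
        print('hook',b.sum(),mu,v[0],np.percentile(Q,[2,25,50,75,98],axis=0).round(4).tolist())
    for l in('hinge','slot_top','rack','instrument'):
        for q in eyes.mark_of(c,l)[:3]:
            print(l,round(q['conf'],2),np.round(q['pixel'],1))
    if c=='side':
        cr=im['img'][85:165,150:250]; save({'img':cv2.resize(cr,None,fx=8,fy=7,interpolation=cv2.INTER_CUBIC)},'hook2.png')
E
```

```text
top top rect ((533.0114135742188, 287.3392639160156), (281.7075500488281, 186.6131134033203), 9.9072847366333) 0.2357340606142389
box [[378.20001220703125, 355.0], [410.29998779296875, 171.1999969482422], [687.7999877929688, 219.6999969482422], [655.7000122070312, 403.5]]
face y=a x+b [0.16418105 0.13295316] 9.323700303492942 614
plate [ 0.47252148 -0.21439561] [-0.99631545  0.08576435] 175.08002055296228 ext [-0.04654478  0.04469638] [-0.00339617  0.00419788] zmax 0.16864931653323778
body ((474.0294189453125, -216.32876586914062), (88.99956512451172, 111.0959701538086), 85.52259826660156)
hook 155 [0.55966273 0.19994701 0.20782673] [-0.98044859 -0.19677544] [[0.5147, 0.189, 0.198], [0.5353, 0.1953, 0.2071], [0.5595, 0.1996, 0.2085], [0.5841, 0.2039, 0.2102], [0.606, 0.2109, 0.2296]]
hinge 0.98 [164.1 155.3]
slot_top 0.82 [389.  190.5]
slot_top 0.73 [365.6 267.6]
slot_top 0.72 [329.2 212. ]
rack 0.97 [375.3 198.4]
rack 0.84 [319.4 215. ]
rack 0.66 [353.1 271.2]
side top rect ((528.6751708984375, 298.19000244140625), (280.88214111328125, 159.79098510742188), 9.86809253692627) 0.233739
[... 201 characters left out ...]
7
plate [ 0.46714775 -0.21877845] [-0.99671843  0.08094674] 175.3570134026482 ext [-0.0495158  0.0410556] [-0.00577516  0.00234377] zmax 0.16533326388411715
body ((472.15185546875, -216.92408752441406), (91.27127838134766, 111.868408203125), 85.08567810058594)
hook 55 [0.55582886 0.20059082 0.20742129] [-0.96604722 -0.25836558] [[0.5139, 0.1872, 0.1945], [0.5285, 0.1926, 0.2057], [0.5545, 0.1994, 0.2068], [0.5812, 0.2046, 0.2075], [0.6076, 0.2271, 0.2262]]
hinge 0.6 [220.1 123.2]
slot_top 0.97 [378.2 263.3]
slot_top 0.78 [289.7 232.9]
slot_top 0.56 [266.8 303.8]
rack 0.92 [287.7 281.9]
rack 0.86 [267.6 361.8]
rack 0.83 [363.7 316.3]
instrument 0.85 [183.  177.7]
instrument 0.17 [367.4 239.3]
```

View pics/hook2.png

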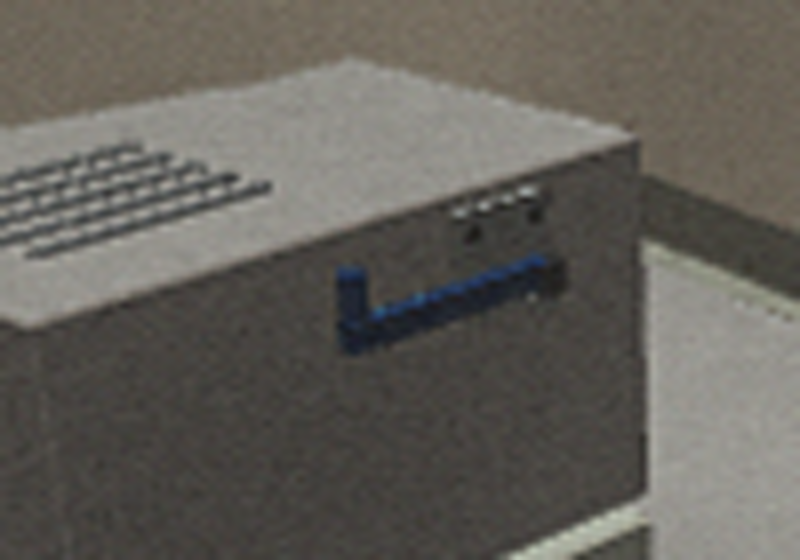

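The crop shows the blue hook folded along the face. The pin is at about (207,123) in the full picture, near the arm's free end, and the hinge is at about (218,119). I'll grip the pin with the fingers closing along the arm.

step_arm:
  plan:
    - [[0, 0, -29, 0], [0, 0, -29, 0], [0, 0, -29, 0], [0, 0, -28, 0], [-29, -17, 0, 0], [-29, -17, 0, 0], [-29, -17, 0, 0], [-29, -17, 0, 0], [-29, -17, 0, 0], [-29, -17, 0, 0], [-29, -17, 0, 0], [-29, -17, 0, 0]]

```text
clock: 2.5
ee_pos: [0.3238, 0.3759, 0.3298]
eef_rot: [[-0.976, 0.22, 0.0], [0.22, 0.976, 0.0], [-0.0, 0.0, -1.0]]
ft_force: [0.7, 0.1, -0.2]
opening: 0.0919
finger_force: 0.0
```

step_arm:
  plan:
    - [[-29, -17, 0, 0], [-29, -17, 0, 0], [-29, -17, 0, 0], [-29, -17, 0, 0], [-29, -17, 0, 0], [-29, -17, 0, 0], [-29, -17, 0, 0], [-29, -17, 0, 0]]

```text
clock: 3.17
ee_pos: [0.5204, 0.1921, 0.3297]
eef_rot: [[-0.975, 0.22, 0.0], [0.22, 0.975, 0.0], [-0.0, 0.0, -1.0]]
ft_force: [-0.3, -0.3, 0.4]
opening: 0.092
finger_force: 0.0
```

step_arm:
  plan:
    - [[0, 0, 0, 6.75], [0, 0, 0, 6.75], [0, 0, 0, 6.75], [0, 0, 0, 6.75], [0, 0, 0, 6.75], [0, 0, 0, 6.75], [0, 0, 0, 6.75], [0, 0, 0, 6.75], [0, 0, 0, 6.75], [0, 0, 0, 6.75], [0, 0, 0, 0], [0, 0, 0, 0]]

```text
clock: 4.17
ee_pos: [0.5193, 0.1935, 0.3296]
eef_rot: [[-0.173, 0.985, -0.0], [0.985, 0.173, -0.0], [-0.0, -0.0, -1.0]]
ft_force: [-0.8, -0.9, 0.1]
opening: 0.0918
finger_force: 0.0
```

step_arm:
  plan:
    - [[-1, -3, 20, 0], [0, 0, 20, 0], [0, 0, 20, 0], [0, 0, 20, 0], [0, 0, 14, 0], [0, 0, 10, 0], [0, 0, 8, 0], [0, 0, 5, 0], [0, 0, 0, 0], [0, 0, 0, 0]]

```text
clock: 5.0
ee_pos: [0.5168, 0.1921, 0.2132]
eef_rot: [[-0.171, 0.985, 0.001], [0.985, 0.171, 0.0], [-0.0, 0.001, -1.0]]
ft_force: [-0.8, -0.1, 0.4]
opening: 0.0915
finger_force: 0.0
```

step_arm:
  plan:
    - [[0, 0, 0, 0], [0, 0, 0, 0], [0, 0, 0, 0], [0, 0, 0, 0], [0, 0, 0, 0], [0, 0, 0, 0], [0, 0, 0, 0], [0, 0, 0, 0], [0, 0, 0, 0], [0, 0, 0, 0], [0, 0, 0, 0], [0, 0, 0, 0]]
  fingers: 1

```text
clock: 6.0
ee_pos: [0.5165, 0.192, 0.2126]
eef_rot: [[-0.17, 0.985, -0.0], [0.985, 0.17, -0.0], [-0.0, -0.0, -1.0]]
ft_force: [0.0, 0.9, 0.1]
opening: 0.014
finger_force: 0.3
```

step_arm:
  plan:
    - [[0, 0, 0, 0], [0, 0, 0, 0], [-7.8, 0.4, 0, 0], [-7.8, 1.0, 0, 0], [-7.7, 1.7, 0, 0], [-7.5, 2.4, 0, 0], [-7.3, 3.0, 0, 0], [-6.9, 3.6, 0, 0], [-6.6, 4.2, 0, 0], [-6.3, 4.8, 0, 0], [0, 0, 0, 0]]

```text
clock: 6.92
ee_pos: [0.547, 0.1387, 0.2125]
eef_rot: [[-0.17, 0.985, -0.002], [0.985, 0.17, 0.001], [0.002, -0.001, -1.0]]
ft_force: [-2.5, 1.8, 1.5]
opening: 0.0089
finger_force: 30.0
```

step_arm:
  plan:
    - [[-5.8, 5.3, 0, 0], [-5.3, 5.8, 0, 0], [-4.8, 6.3, 0, 0], [-4.2, 6.6, 0, 0], [-3.6, 6.9, 0, 0], [-3.0, 7.3, 0, 0], [-2.4, 7.5, 0, 0], [-1.7, 7.7, 0, 0], [-1, 7.8, 0, 0], [-0.4, 5, 0, 0], [0, 0, 0, 0]]

```text
clock: 7.83
ee_pos: [0.6178, 0.1153, 0.2125]
eef_rot: [[-0.169, 0.986, -0.002], [0.986, 0.169, -0.005], [-0.005, -0.003, -1.0]]
ft_force: [-2.8, -7.6, 2.0]
opening: 0.0089
finger_force: 30.0
```

step_arm:
  plan:
    - [[0, 1.5, 0, 0], [0, 1, 0, 0], [0, 0, 0, 0]]

```text
clock: 8.08
ee_pos: [0.6197, 0.1155, 0.2125]
eef_rot: [[-0.169, 0.986, -0.002], [0.986, 0.169, -0.006], [-0.005, -0.003, -1.0]]
ft_force: [-4.0, -8.7, 2.2]
opening: 0.0088
finger_force: 30.0
```

step_arm:
  plan:
    - [[-1, 1.5, 0, 0], [0, 0, 0, 0]]

```text
clock: 8.25
ee_pos: [0.6211, 0.1156, 0.2124]
eef_rot: [[-0.17, 0.985, -0.003], [0.985, 0.17, -0.004], [-0.004, -0.004, -1.0]]
ft_force: [-4.9, -6.0, 2.6]
opening: 0.0087
finger_force: 30.0
```

step_arm:
  plan:
    - [[-1, 1.5, 0, 0], [0, 0, 0, 0]]

```text
clock: 8.42
ee_pos: [0.6225, 0.1158, 0.2124]
eef_rot: [[-0.17, 0.985, -0.003], [0.985, 0.17, -0.003], [-0.002, -0.004, -1.0]]
ft_force: [-4.7, -3.9, 2.2]
opening: 0.0086
finger_force: 30.0
```

step_arm:
  plan:
    - [[0, 1.5, 0, 0], [0, 0, 0, 0]]

```text
clock: 8.58
ee_pos: [0.6235, 0.1158, 0.2123]
eef_rot: [[-0.17, 0.985, -0.004], [0.985, 0.17, -0.004], [-0.003, -0.005, -1.0]]
ft_force: [-6.8, -5.3, 3.0]
opening: 0.0087
finger_force: 30.0
```

step_arm:
  plan:
    - [[0, 1.5, 0, 0], [0, 0, 0, 0]]

```text
clock: 8.75
ee_pos: [0.6239, 0.1159, 0.2122]
eef_rot: [[-0.17, 0.985, -0.007], [0.985, 0.17, -0.004], [-0.003, -0.008, -1.0]]
ft_force: [-11.4, -5.2, 4.6]
opening: 0.0089
finger_force: 30.0
```

step_arm:
  plan:
    - [[0, 1.5, 0, 0], [0, 0, 0, 0]]

```text
clock: 8.92
ee_pos: [0.6243, 0.1159, 0.212]
eef_rot: [[-0.17, 0.985, -0.01], [0.985, 0.17, -0.005], [-0.003, -0.011, -1.0]]
ft_force: [-14.2, -6.0, 6.6]
opening: 0.0088
finger_force: 30.0
```

step_arm:
  plan:
    - [[0, -3, 0, 0], [0, 0, 0, 0], [0, 0, 0, 0], [0, 0, 0, 0], [0, 0, 0, 0], [0, 0, 0, 0], [0, 0, -20, 0], [0, 0, -30, 0], [0, 0, -40, 0], [0, 0, -40, 0]]
  fingers: -1

```text
clock: 9.75
ee_pos: [0.6245, 0.1174, 0.3431]
eef_rot: [[-0.17, 0.985, -0.002], [0.985, 0.17, 0.0], [0.0, -0.002, -1.0]]
ft_force: [1.3, 0.0, -0.1]
opening: 0.0732
finger_force: 0.0
```

step_arm:
  plan:
    - [[-27, -18, 0, -7], [-29, -14, 0, -7], [-31, -11, 0, -7], [-32, -7, 0, -7], [-33, -3, 0, -7], [-33, 1, 0, -7], [-33, 5, 0, -7], [-32, 9, 0, -7], [-31, 13, 0, -7], [-29, 17, 0, -7], [-27, 20, 0, -5.4], [0, 0, 0, 0]]

```text
clock: 10.75
ee_pos: [0.8161, -0.0649, 0.3343]
eef_rot: [[-0.995, 0.105, -0.006], [0.105, 0.995, 0.003], [0.006, 0.002, -1.0]]
ft_force: [1.1, 0.2, -2.8]
opening: 0.092
finger_force: 0.0
```

```bash
python3 - <<'E'
from h import *
o=robot.get_obs(); print(o['clock'],o['ee_pos'],o['eef_rot'].round(3).tolist(),o['joint_positions'].round(2))
for c in('top','side'):
    im=eyes.get_image(c); W=pts(im); I=im['img'].astype(int); save(im,c+'3.png')
    h=eyes.cut_out(c,'hook')
    if h:
        m=cv2.dilate(h[0]['pixels'].astype(np.uint8),np.ones((5,5)))>0
        b=m&(I[...,2]>I[...,0]+18); Q=W[b]; Q=Q[~np.isnan(Q[:,0])]
        Q=Q[(Q[:,2]>.18)&(Q[:,2]<.24)]
        arm=Q[Q[:,2]<.214]; mu=arm.mean(0);u,s,v=np.linalg.svd(arm[:,:2]-mu[:2])
        print(c,'hook',len(Q),mu,np.degrees(np.arctan2(v[0][1],v[0][0])),np.percentile(Q,[2,25,50,75,90,98],axis=0).round(4).tolist())
        pin=Q[Q[:,2]>.216]; print('pin',len(pin),np.median(pin,axis=0),pin.max(0))
    for q in eyes.cut_out(c,'rack'):
        m=q['pixels'];col=np.median(I[m],axis=0)
        if col[1]>col[2]:
            pl=W[m]; pl=pl[pl[:,2]>.085]; mu=pl[:,:2].mean(0);u,s,v=np.linalg.svd(pl[:,:2]-mu)
            print('plate',q['conf'],mu,np.degrees(np.arctan2(v[0][1],v[0][0])),np.percentile((pl[:,:2]-mu)@v[0],[1,99]))
E
```

```text
10.75 [ 0.81606596 -0.06487961  0.33426404] [[-0.995, 0.105, -0.006], [0.105, 0.995, 0.003], [0.006, 0.002, -1.0]] [-0.23  0.91  0.33  0.    1.9  -1.69]
top hook 159 [0.61451971 0.16443552 0.20764051] -80.53870580094966 [[0.6053, 0.1155, 0.2003], [0.6112, 0.1354, 0.2068], [0.6157, 0.1593, 0.2084], [0.6191, 0.1834, 0.2104], [0.6218, 0.1992, 0.2136], [0.6243, 0.2067, 0.2293]]
pin 15 [0.62119261 0.11903175 0.22848388] [0.6260592  0.12260467 0.23103562]
plate 0.8 [ 0.47385896 -0.21456013] 175.1018847430228 [-0.04570428  0.04602698]<stdin>:10: RuntimeWarning: Mean of empty slice.
  ret = um.true_divide(
Traceback (most recent call last):
IndexError: index -1 is out of bounds for axis 0 with size 0
```

View pics/side3.png

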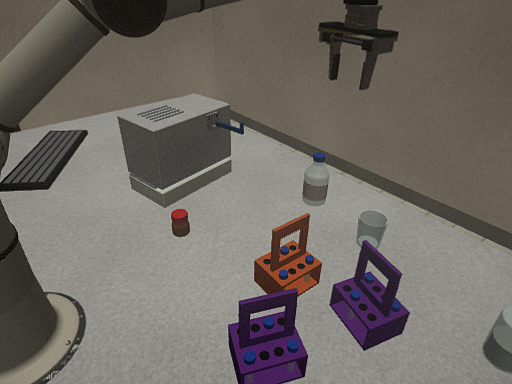

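The side view shows the hook swung out at about (230,127) and everything else undisturbed. My combined turn and shift went the wrong way in tool axes, but it hit nothing. Now to the rack.

step_arm:
  plan:
    - [[27, -15.5, 0, -1.1], [27, -15.5, 0, 0], [27, -15.5, 0, 0], [27, -15.5, 0, 0], [27, -15.5, 0, 0], [27, -15.5, 0, 0], [27, -15.5, 0, 0], [27, -15.5, 0, 0], [27, -15.5, 0, 0], [27, -15.5, 0, 0], [27, -15.5, 0, 0], [27, -15.5, 0, 0]]

```text
clock: 12.0
ee_pos: [0.473, -0.2194, 0.3451]
eef_rot: [[-0.996, 0.094, 0.003], [0.094, 0.996, -0.002], [-0.003, -0.002, -1.0]]
ft_force: [-0.2, -0.4, 0.3]
opening: 0.092
finger_force: 0.0
```

step_arm:
  plan:
    - [[0, 0, 30, 0], [0, 0, 30, 0], [0, 0, 30, 0], [0, 0, 30, 0], [0, 0, 20, 0], [0, 0, 0, 0], [0, 0, 0, 0]]

```text
clock: 12.58
ee_pos: [0.4747, -0.2192, 0.2044]
eef_rot: [[-0.996, 0.093, 0.0], [0.093, 0.996, -0.0], [-0.0, -0.0, -1.0]]
ft_force: [-0.0, -0.2, 1.0]
opening: 0.092
finger_force: 0.0
```

step_arm:
  plan:
    - [[1.8, 3, 12, -0.4], [0, 0, 15, 0], [0, 0, 15, 0], [0, 0, 12, 0], [0, 0, 8, 0], [0, 0, 0, 0], [0, 0, 0, 0]]

```text
clock: 13.17
ee_pos: [0.4748, -0.2168, 0.142]
eef_rot: [[-0.996, 0.086, 0.0], [0.086, 0.996, -0.0], [-0.0, -0.0, -1.0]]
ft_force: [0.4, 0.1, -0.5]
opening: 0.0917
finger_force: 0.0
```

step_arm:
  plan:
    - [[0, 0, 0, 0], [0, 0, 0, 0], [0, 0, 0, 0], [0, 0, 0, 0], [0, 0, 0, 0], [0, 0, 0, 0], [0, 0, 0, 0], [0, 0, 0, 0], [0, 0, 0, 0], [0, 0, 0, 0], [0, 0, 0, 0], [0, 0, 0, 0]]
  fingers: 1

```text
clock: 14.17
ee_pos: [0.4747, -0.2167, 0.1416]
eef_rot: [[-0.996, 0.086, -0.0], [0.086, 0.996, 0.0], [0.0, 0.0, -1.0]]
ft_force: [0.7, -0.4, -0.0]
opening: 0.0141
finger_force: 0.0
```

step_arm:
  plan:
    - [[0, 0, 0, 0], [0, 0, 0, 0], [0, 0, 0, 0]]

```text
clock: 14.42
ee_pos: [0.4745, -0.2166, 0.1414]
eef_rot: [[-0.996, 0.086, -0.0], [0.086, 0.996, 0.0], [0.0, 0.0, -1.0]]
ft_force: [-0.3, 0.6, -0.8]
opening: 0.0079
finger_force: 30.0
```

step_arm:
  plan:
    - [[0, 0, -4, 0], [0, 0, -8, 0], [0, 0, -12, 0], [0, 0, -16, 0], [0, 0, -16, 0], [0, 0, -16, 0], [0, 0, -14, 0], [0, 0, -10, 0], [0, 0, -6, 0], [0, 0, 0, 0], [0, 0, 0, 0]]

```text
clock: 15.33
ee_pos: [0.4746, -0.2167, 0.2435]
eef_rot: [[-0.996, 0.086, -0.0], [0.086, 0.996, 0.0], [0.0, 0.0, -1.0]]
ft_force: [-0.3, 0.1, -3.4]
opening: 0.0077
finger_force: 30.0
```

```bash
python3 - <<'E'
from h import *
o=robot.get_obs(); print(o['ee_pos'],o['ft_force'],o['torque'],o['joint_positions'].round(2))
for c in('side','top'):
    im=eyes.get_image(c); W=pts(im); I=im['img'].astype(int); save(im,c+'4.png')
    for q in eyes.cut_out(c,'rack'):
        m=q['pixels'];P=W[m];col=np.median(I[m],axis=0)
        if col[1]>col[2]:
            pl=P[(P[:,2]>.19)&(P[:,2]<.24)]; mu=pl[:,:2].mean(0);u,s,v=np.linalg.svd(pl[:,:2]-mu)
            print('plate',q['conf'],mu,np.degrees(np.arctan2(v[0][1],v[0][0])),np.percentile((pl[:,:2]-mu)@v[0],[1,99]))
            bt=P[(P[:,2]<.17)&(P[:,2]>.155)]
            A=np.c_[bt[:,:2]-bt[:,:2].mean(0),np.ones(len(bt))]
            r=cv2.minAreaRect((bt[:,:2]*1000).astype(np.float32)); print(r,'tilt/z',np.linalg.lstsq(A,bt[:,2],rcond=None)[0])
            print(np.nanpercentile(P[:,2],[1,99]))
E
```

```text
[ 0.47462456 -0.21667176  0.24347709] [-0.27515684  0.11673693 -3.41924482] [-0.01494248 -0.04991729  0.01741963] [-0.66  0.    1.71 -0.    1.43 -2.15]
plate 0.88 [ 0.46726346 -0.21905253] 174.8646010482591 [-0.05117564  0.0412172 ]
((472.3778381347656, -217.00059509277344), (92.32850646972656, 111.7708740234375), 85.19219970703125) tilt/z [0.011397   0.00934591 0.16220491]
[-0.00049733  0.26676329]<stdin>:8: RuntimeWarning: Mean of empty slice.
  ret = um.true_divide(
Traceback (most recent call last):
IndexError: index -1 is out of bounds for axis 0 with size 0
```

View pics/side4.png

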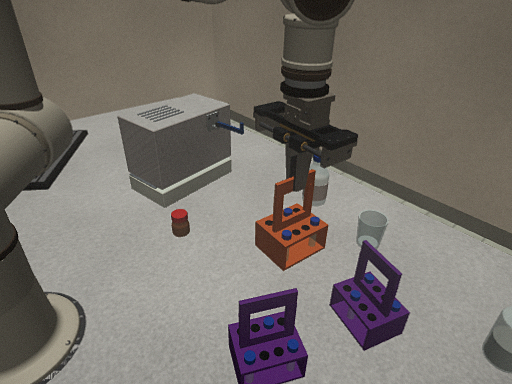

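The side view shows the rack held upright at about (290,235). The arm is clear of the bottle and the hook is out at (230,127). Now turn the rack to match and carry it to the hook.

step_arm:
  plan:
    - [[0, 0, 0, -3], [0, 0, 0, -4], [0, 0, 0, -4], [0, 0, 0, -3.7], [-5, 6, 0, 0], [-10, 12, 0, 0], [-15, 19, 0, 0], [-19, 24, 0, 0], [-19, 24, 0, 0], [-19, 24, 0, 0], [-19, 24, 0, 0], [-19, 24, 0, 0]]

```text
clock: 16.43
ee_pos: [0.5714, -0.0386, 0.2427]
eef_rot: [[-0.986, -0.168, -0.001], [-0.168, 0.986, 0.001], [0.001, 0.001, -1.0]]
ft_force: [-0.4, -0.1, -2.3]
opening: 0.0074
finger_force: 30.0
```

step_arm:
  plan:
    - [[-19, 24, 0, 0], [-19, 24, 0, 0], [-19, 24, 0, 0], [-14, 18, 0, 0], [-6, 9, 0, 0], [0, 3, 0, 0], [0, 0, 0, 0], [0, 0, 0, 0]]

```text
clock: 17.1
ee_pos: [0.6292, 0.0719, 0.2433]
eef_rot: [[-0.986, -0.169, -0.001], [-0.169, 0.986, -0.001], [0.001, -0.001, -1.0]]
ft_force: [-0.9, 0.1, -3.2]
opening: 0.0082
finger_force: 30.0
```

```bash
python3 - <<'E'
from h import *
o=robot.get_obs(); print(o['ee_pos'],o['ft_force'],o['eef_rot'].round(3).tolist())
for c in('top','side'):
    im=eyes.get_image(c); W=pts(im); I=im['img'].astype(int); save(im,c+'5.png')
    np.save('W5'+c,W); np.save('I5'+c,I)
    for q in eyes.cut_out(c,'rack'):
        m=q['pixels'];P=W[m];col=np.median(I[m],axis=0)
        bt=P[(P[:,2]<.17)&(P[:,2]>.155)]
        if col[1]>col[2] and len(bt)>20:
            print(c,cv2.minAreaRect((bt[:,:2]*1000).astype(np.float32)))
    m=(I[...,2]>I[...,0]+18); Q=W[m]; Q=Q[(abs(Q[:,0]-.61)<.03)&(Q[:,1]>.1)&(Q[:,1]<.22)&(Q[:,2]>.19)]
    if len(Q): print(c,'blue',len(Q),np.percentile(Q,[5,50,95],axis=0).round(4).tolist())
a=cv2.imread('pics/side5.png')[60:260,150:400]; b=cv2.imread('pics/top5.png')[100:250,60:310]
cv2.imwrite('pics/c5.png',cv2.resize(np.vstack([a,b]),None,fx=1.7*1,fy=1.7))
E
```

```text
[0.62915423 0.0719276  0.24325506] [-0.94104659  0.08474549 -3.22372526] [[-0.986, -0.169, -0.001], [-0.169, 0.986, -0.001], [0.001, -0.001, -1.0]]
top ((614.5033569335938, 61.605552673339844), (88.74742126464844, 84.70809173583984), 17.577850341796875)
top blue 18 [[0.619, 0.1156, 0.2078], [0.623, 0.1201, 0.2268], [0.6259, 0.1309, 0.231]]
side ((626.561767578125, 70.07026672363281), (111.65679168701172, 92.33858489990234), 9.507506370544434)
side blue 51 [[0.6059, 0.1149, 0.2019], [0.6158, 0.1551, 0.2068], [0.6204, 0.2039, 0.226]]
```

View pics/c5.png

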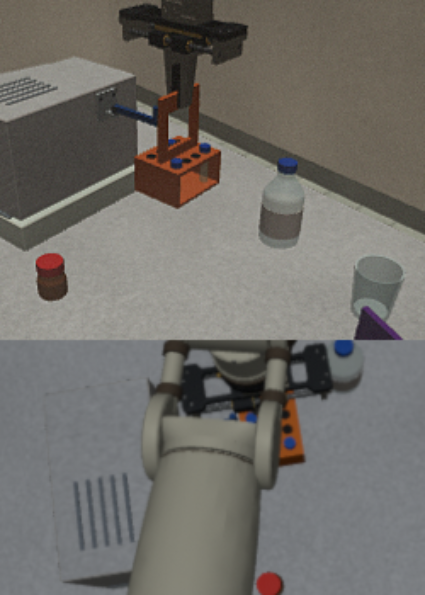

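The crop shows the rack upright in front of the hook, with the hook tip pointing at the slot in the plate. The bottle is clear. Insert.

step_arm:
  plan:
    - [[-1, 4, 0, 0], [-1, 8, 0, 0], [-1, 10, 0, 0], [0, 10, 0, 0], [0, 10, 0, 0], [0, 10, 0, 0], [0, 10, 0, 0], [0, 10, 0, 0], [0, 8, 0, 0], [0, 5, 0, 0], [0, 3, 0, 0], [0, 0, 0, 0]]

```text
clock: 18.3
ee_pos: [0.6176, 0.1607, 0.2436]
eef_rot: [[-0.985, -0.171, -0.0], [-0.171, 0.985, -0.0], [0.0, -0.0, -1.0]]
ft_force: [-0.3, -0.1, -3.0]
opening: 0.0077
finger_force: 30.0
```

step_arm:
  plan:
    - [[0, 0, 5, 0], [0, 0, 5, 0], [0, 0, 5, 0], [0, 0, 4, 0], [0, 0, 3, 0], [0, 0, 2, 0], [0, 0, 0, 0], [0, 0, 0, 0]]

```text
clock: 18.97
ee_pos: [0.6178, 0.16, 0.2195]
eef_rot: [[-0.985, -0.17, -0.0], [-0.17, 0.985, -0.0], [0.0, -0.0, -1.0]]
ft_force: [-0.2, 0.7, -2.8]
opening: 0.0077
finger_force: 30.0
```

step_arm:
  plan:
    - [[0, 0, 1.5, 0], [0, 0, 1.5, 0], [0, 0, 1, 0], [0, 0, 0, 0], [0, 0, 0, 0]]

```text
clock: 19.38
ee_pos: [0.6177, 0.1601, 0.2155]
eef_rot: [[-0.985, -0.17, -0.0], [-0.17, 0.985, -0.0], [0.0, -0.0, -1.0]]
ft_force: [0.3, 0.1, -3.6]
opening: 0.0081
finger_force: 30.0
```

step_arm:
  plan:
    - [[0, 0, 1, 0], [0, 0, 0.5, 0], [0, 0, 0, 0], [0, 0, 0, 0]]

```text
clock: 19.72
ee_pos: [0.6177, 0.1601, 0.214]
eef_rot: [[-0.985, -0.17, -0.0], [-0.17, 0.985, -0.0], [0.0, 0.0, -1.0]]
ft_force: [0.4, -0.2, -3.4]
opening: 0.0077
finger_force: 30.0
```

step_arm:
  plan:
    - [[0, 0, 0.5, 0], [0, 0, 0.5, 0], [0, 0, 0, 0], [0, 0, 0, 0]]

```text
clock: 20.05
ee_pos: [0.6177, 0.1601, 0.213]
eef_rot: [[-0.985, -0.17, -0.0], [-0.17, 0.985, -0.0], [0.0, 0.0, -1.0]]
ft_force: [0.4, -0.4, -3.5]
opening: 0.0079
finger_force: 30.0
```

step_arm:
  plan:
    - [[0, 0, 0.5, 0], [0, 0, 0.5, 0], [0, 0, 0, 0], [0, 0, 0, 0]]

```text
clock: 20.38
ee_pos: [0.6177, 0.1601, 0.212]
eef_rot: [[-0.985, -0.17, -0.0], [-0.17, 0.985, 0.0], [0.0, 0.0, -1.0]]
ft_force: [-0.0, 0.9, -3.3]
opening: 0.0074
finger_force: 30.0
```

step_arm:
  plan:
    - [[0, 0, 0.4, 0], [0, 0, 0, 0], [0, 0, 0, 0]]

```text
clock: 20.63
ee_pos: [0.6177, 0.1601, 0.2117]
eef_rot: [[-0.985, -0.17, 0.0], [-0.17, 0.985, -0.0], [-0.0, -0.0, -1.0]]
ft_force: [0.5, 0.8, -2.8]
opening: 0.008
finger_force: 30.0
```

step_arm:
  plan:
    - [[0, 0, 0.4, 0], [0, 0, 0, 0], [0, 0, 0, 0]]

```text
clock: 20.88
ee_pos: [0.6177, 0.1601, 0.2113]
eef_rot: [[-0.985, -0.17, 0.0], [-0.17, 0.985, -0.0], [-0.0, -0.0, -1.0]]
ft_force: [0.5, 0.1, -3.5]
opening: 0.0079
finger_force: 30.0
```

step_arm:
  plan:
    - [[0, 0, 0.4, 0], [0, 0, 0, 0], [0, 0, 0, 0]]

```text
clock: 21.13
ee_pos: [0.6178, 0.1601, 0.2112]
eef_rot: [[-0.985, -0.17, 0.0], [-0.17, 0.985, 0.0], [-0.0, -0.0, -1.0]]
ft_force: [-1.1, 0.1, -1.2]
opening: 0.0077
finger_force: 30.0
```

step_arm:
  plan:
    - [[0, 0, 0.4, 0], [0, 0, 0, 0], [0, 0, 0, 0]]

```text
clock: 21.38
ee_pos: [0.6179, 0.1601, 0.2111]
eef_rot: [[-0.985, -0.17, 0.001], [-0.17, 0.985, 0.0], [-0.001, -0.0, -1.0]]
ft_force: [-2.1, -0.7, 2.9]
opening: 0.0076
finger_force: 30.0
```

step_arm:
  plan:
    - [[0, 0, 0.4, 0], [0, 0, 0, 0], [0, 0, 0, 0]]

```text
clock: 21.63
ee_pos: [0.6179, 0.1601, 0.2109]
eef_rot: [[-0.985, -0.17, 0.001], [-0.17, 0.985, 0.0], [-0.001, -0.0, -1.0]]
ft_force: [-3.1, -0.3, 5.9]
opening: 0.0073
finger_force: 30.0
```

step_arm:
  plan:
    - [[0, 0, -0.6, 0], [0, 0, 0, 0], [0, 2, 0, 0], [0, 3, 0, 0], [0, 4, 0, 0], [0, 4, 0, 0], [0, 4, 0, 0], [0, 2, 0, 0], [0, 1, 0, 0], [0, 0, 0, 0], [0, 0, 0, 0]]

```text
clock: 22.55
ee_pos: [0.6146, 0.1802, 0.2111]
eef_rot: [[-0.985, -0.17, 0.001], [-0.17, 0.985, 0.0], [-0.001, 0.0, -1.0]]
ft_force: [0.9, -3.5, 5.6]
opening: 0.0076
finger_force: 30.0
```

step_arm:
  plan:
    - [[0, 1, 0, 0], [0, 1, 0, 0], [0, 0, 0, 0], [0, 0, 0, 0]]

```text
clock: 22.88
ee_pos: [0.6143, 0.1819, 0.2112]
eef_rot: [[-0.985, -0.17, 0.001], [-0.17, 0.985, -0.0], [-0.001, -0.0, -1.0]]
ft_force: [0.3, -3.5, 5.1]
opening: 0.0078
finger_force: 30.0
```

step_arm:
  plan:
    - [[0, 1, 0, 0], [0, 1, 0, 0], [0, 0, 0, 0], [0, 0, 0, 0]]

```text
clock: 23.22
ee_pos: [0.614, 0.1838, 0.2111]
eef_rot: [[-0.985, -0.17, 0.001], [-0.17, 0.985, -0.0], [-0.001, -0.0, -1.0]]
ft_force: [0.6, -3.1, 5.6]
opening: 0.0078
finger_force: 30.0
```

step_arm:
  plan:
    - [[0, 0, -0.4, 0], [0, 1, 0, 0], [0, 0, 0, 0], [0, 0, 0, 0]]

```text
clock: 23.55
ee_pos: [0.6136, 0.1849, 0.2112]
eef_rot: [[-0.985, -0.17, 0.0], [-0.17, 0.985, 0.0], [-0.0, 0.0, -1.0]]
ft_force: [1.0, -2.6, 4.1]
opening: 0.0077
finger_force: 30.0
```

step_arm:
  plan:
    - [[0, 1, 0, 0], [0, 0, 0, 0], [0, 0, 0, 0]]

```text
clock: 23.8
ee_pos: [0.6133, 0.1858, 0.2111]
eef_rot: [[-0.985, -0.17, 0.0], [-0.17, 0.985, 0.0], [-0.0, 0.0, -1.0]]
ft_force: [1.1, -3.4, 4.3]
opening: 0.0075
finger_force: 30.0
```

step_arm:
  plan:
    - [[0, 1, 0, 0], [0, 0, 0, 0], [0, 0, 0, 0]]

```text
clock: 24.05
ee_pos: [0.6131, 0.1867, 0.2111]
eef_rot: [[-0.985, -0.17, 0.0], [-0.17, 0.985, -0.0], [-0.0, -0.0, -1.0]]
ft_force: [0.5, -4.0, 5.4]
opening: 0.0081
finger_force: 30.0
```

step_arm:
  plan:
    - [[0, 0.7, -0.3, 0], [0, 0, 0, 0], [0, 0, 0, 0]]

```text
clock: 24.3
ee_pos: [0.6129, 0.1876, 0.2112]
eef_rot: [[-0.985, -0.17, -0.0], [-0.17, 0.985, 0.0], [0.0, 0.0, -1.0]]
ft_force: [1.0, -2.5, 3.5]
opening: 0.008
finger_force: 30.0
```

step_arm:
  plan:
    - [[0, 0.7, 0, 0], [0, 0, 0, 0], [0, 0, 0, 0]]

```text
clock: 24.55
ee_pos: [0.6128, 0.1881, 0.2112]
eef_rot: [[-0.985, -0.17, -0.0], [-0.17, 0.985, 0.0], [0.0, 0.0, -1.0]]
ft_force: [0.5, -2.6, 3.0]
opening: 0.0079
finger_force: 30.0
```

step_arm:
  plan:
    - [[0, 0.7, 0, 0], [0, 0, 0, 0], [0, 0, 0, 0]]

```text
clock: 24.8
ee_pos: [0.6126, 0.1887, 0.2112]
eef_rot: [[-0.985, -0.17, -0.0], [-0.17, 0.985, -0.0], [0.0, -0.0, -1.0]]
ft_force: [0.3, -4.3, 2.8]
opening: 0.0077
finger_force: 30.0
```

step_arm:
  plan:
    - [[0, 0.7, -0.2, 0], [0, 0, 0, 0], [0, 0, 0, 0]]

```text
clock: 25.05
ee_pos: [0.6126, 0.189, 0.2113]
eef_rot: [[-0.985, -0.17, -0.0], [-0.17, 0.985, -0.001], [0.001, -0.001, -1.0]]
ft_force: [0.5, -5.2, 2.4]
opening: 0.0079
finger_force: 30.0
```

step_arm:
  plan:
    - [[0, 0.7, 0, 0], [0, 0, 0, 0], [0, 0, 0, 0]]

```text
clock: 25.3
ee_pos: [0.6125, 0.1894, 0.2113]
eef_rot: [[-0.985, -0.17, -0.0], [-0.17, 0.985, -0.002], [0.001, -0.001, -1.0]]
ft_force: [1.2, -5.0, 1.6]
opening: 0.0078
finger_force: 30.0
```

step_arm:
  plan:
    - [[0, 0.7, 0, 0], [0, 0, 0, 0], [0, 0, 0, 0]]

```text
clock: 25.55
ee_pos: [0.6125, 0.1897, 0.2113]
eef_rot: [[-0.986, -0.17, -0.0], [-0.17, 0.985, -0.002], [0.001, -0.002, -1.0]]
ft_force: [0.6, -6.8, 1.4]
opening: 0.0078
finger_force: 30.1
```

step_arm:
  plan:
    - [[0, -0.9, 0, 0], [0, 0, 0, 0], [0, 0, 0, 0]]

```text
clock: 25.8
ee_pos: [0.6125, 0.1896, 0.2113]
eef_rot: [[-0.985, -0.17, -0.0], [-0.17, 0.985, -0.001], [0.001, -0.001, -1.0]]
ft_force: [0.1, -5.3, 1.6]
opening: 0.0078
finger_force: 30.1
```

```bash
python3 - <<'E'
from h import *
o=robot.get_obs(); print(o['ft_force'],o['torque'])
im=eyes.get_image('side'); W=pts(im); I=im['img'].astype(int); save(im,'side6.png')
for q in eyes.cut_out('side','rack'):
    m=q['pixels'];P=W[m];col=np.median(I[m],axis=0)
    bt=P[(P[:,2]<.14)&(P[:,2]>.12)]
    if col[1]>col[2] and len(bt)>20: print(cv2.minAreaRect((bt[:,:2]*1000).astype(np.float32)),np.median(bt[:,2]))
cv2.imwrite('pics/c6.png',cv2.resize(cv2.imread('pics/side6.png')[50:230,130:330],None,fx=3,fy=3))
E
```

```text
[ 0.1157031  -5.27244963  1.62434229] [-1.38520339 -0.24682244 -0.03005571]
((617.1085205078125, 187.99143981933594), (125.8360366821289, 94.38818359375), 9.388525009155273) 0.12921362902926395
```

View pics/c6.png

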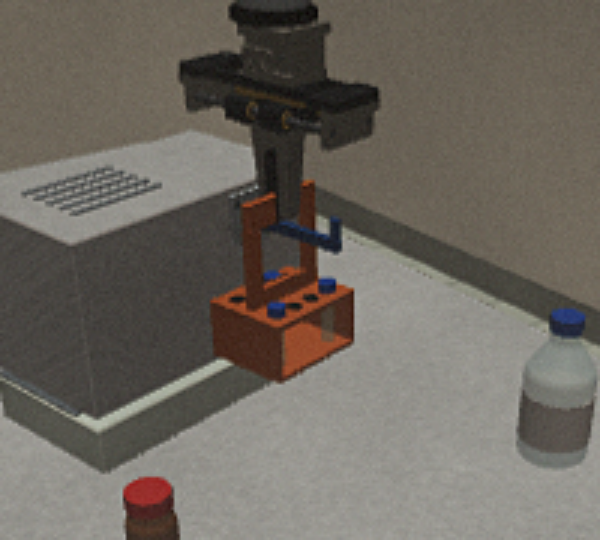

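The crop shows the hook through the slot, the rack hanging upright and its side against the instrument face. Release with a small opening, then rise.

step_arm:
  plan:
    - [[0, 0, 0, 0], [0, 0, 0, 0], [0, 0, 0, 0], [0, 0, 0, 0], [0, 0, 0, 0], [0, 0, 0, 0]]
  fingers: 0.45

```text
clock: 26.4
ee_pos: [0.6124, 0.1903, 0.2115]
eef_rot: [[-0.985, -0.17, -0.0], [-0.17, 0.985, 0.0], [0.0, 0.001, -1.0]]
ft_force: [0.3, -0.1, 0.3]
opening: 0.0255
finger_force: 0.0
```

step_arm:
  plan:
    - [[0, 0, -4, 0], [0, 0, -8, 0], [0, 0, -10, 0], [0, 0, -12, 0], [0, 0, -20, 0], [0, 0, -30, 0], [0, 0, -30, 0], [0, 0, 0, 0]]

```text
clock: 27.07
ee_pos: [0.6153, 0.1903, 0.3352]
eef_rot: [[-0.985, -0.17, 0.014], [-0.17, 0.985, 0.002], [-0.014, -0.001, -1.0]]
ft_force: [0.8, -0.2, 2.0]
opening: 0.0252
finger_force: 0.0
```

```bash
python3 - <<'E'
from h import *
o=robot.get_obs(); print(o['ee_pos'],o['ft_force'])
im=eyes.get_image('side'); W=pts(im); I=im['img'].astype(int); save(im,'side7.png')
for q in eyes.cut_out('side','rack'):
    m=q['pixels'];P=W[m];col=np.median(I[m],axis=0)
    bt=P[(P[:,2]<.14)&(P[:,2]>.12)]
    if col[1]>col[2] and len(bt)>20:
        A=np.c_[bt[:,:2]-bt[:,:2].mean(0),np.ones(len(bt))]
        print(cv2.minAreaRect((bt[:,:2]*1000).astype(np.float32)),np.median(bt[:,2]))
    for l in('bottle','jar','beaker'):
        pass
for l in('bottle','jar','beaker'):
    r=eyes.cut_out('side',l); print(l,np.round(r[0]['pixel']) if r else None)
cv2.imwrite('pics/c7.png',cv2.resize(cv2.imread('pics/side7.png')[50:230,130:330],None,fx=3,fy=3))
E
```

```text
[0.61525262 0.19029427 0.33522167] [ 0.79961756 -0.18458994  2.01960268]
((610.5985107421875, 186.10997009277344), (114.55057525634766, 92.31790924072266), 8.718899726867676) 0.12924435531512418
bottle [314. 182.]
jar [183. 224.]
beaker [370. 225.]
```

View pics/c7.png

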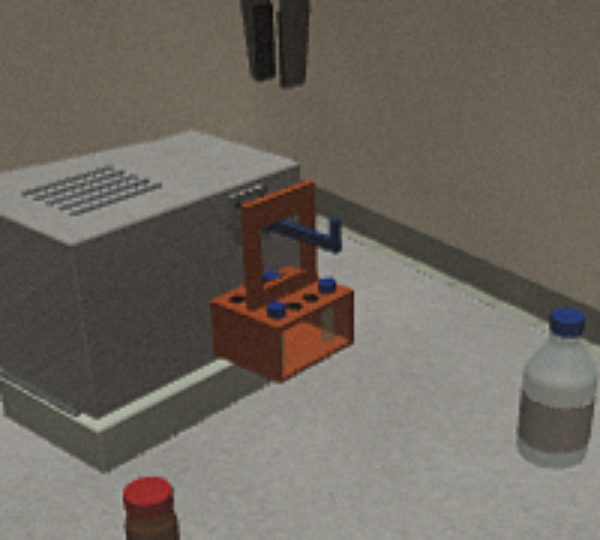

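The crop shows the rack hanging upright and unmoved on the hook, home against the face, with the gripper clear. The bottle, jar and beaker are where they were.

```bash
python3 -c "
from cell import order
print(order.job_done())"
```

```text
the job is handed in; nothing more can be done
None
```

The hook is swung out to its stop, and the orange rack hangs upright on it with its side against the instrument. The gripper has let go, the bottle, jar and beaker were not moved, and the job is handed in at about 27 s; no verdict was returned.

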